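Open the valve box with the square key

ROBOT

A 7-joint arm with a two-finger parallel gripper is mounted at the origin on a cart in front of the work surface, level with it; the furniture and walls round the work are solid. World frame = base frame: x ahead of the robot, y to its left, z up, the work surface at z = 0. Lengths are in mm, angles in rad, forces in N, time in s.
With the tool pointing down it reaches from about 425 to 925 mm from the base axis. Payload 6.8 kg.
Tool frame: the origin (TCP) lies at the very end of the fingers, on their centre line; the grasp point (between the pads) lies 19 mm behind it; z points along the fingers, y is the line along which they close (so a half turn about z gives the same grasp; the last joint's range is limited). The gripper opens to 85 mm and grips with 20 to 120 N. Pads are 22 mm wide; open, the fingers measure 114 mm over their backs; the gripper's body (76 mm by 85 mm) begins 54 mm behind the grasp point. The pads swing forward as they close: fully open they stand 13 mm farther back than shut.
Start: joints at [-1.408, 0.477, 0.022, 1.555, -0.011, 1.109, -0.083], TCP at [180.56, 650.419, 231.308] pointing down, gripper open.
Joint ranges: [-2.96, 2.96], [-0.34, 2.1], [-1.41, 1.46], [0.24, 2.44], [-1.37, 4.51], [0.17, 1.92], [-2.96, 2.96]. Speed limits (rad/s): [2.39, 2.39, 3.14, 3.14, 3.14, 3.14, 3.14].

INTERFACE

Orientations are given as a unit quaternion [x, y, z, w].
In Python, from bench import robot, cams gives the robot as it stands.
- The arm moves only by the tool arm_command, never from a script. Its arguments are lists of equal length, an entry for each row: "offset": the shift along the world's x, y, z in cm, a list of three; "spin": the turn about the world's z in rad. A call has 1 to 10 rows; each row is the pose to reach, as a shift and turn from the pose commanded when the call began; what a row does not reach only later rows make up. A row lasts 1/10 s, in which the tool goes at most 50 mm and 8.59 degrees, less where a joint would pass 70% of its speed; a pose out of reach is approached as far as the arm can. A call with a gripper value outside its range is refused whole. "hand" is the closure in counts, from 0 (fully open) to 255 (shut), set as the call begins (left out, the last holds). The fingers move at their own pace and stop on an object; "newtons" is the grip in N (left out, the last holds). Time passes only in rows, so rows that repeat a pose let the fingers close. It gives the time, the measured TCP pose, the force, the opening and the grip force at its end, in the units of the state.
- robot.get_state(): the state, without advancing time (a new reading comes with each control period).
- cams.capture(name): name is "side" or "top" or "wrist"; returns a dict with "img" (384x512x3 uint8, red, green, blue), "camera_matrix" (3x3 intrinsics, pixels), "rvec" (rotation vector, rad) and "tvec" (3), from world to camera coordinates, as OpenCV has them. Camera axes: x right, y down, z forward; pixel columns grow to the right and rows downward; lengths in mm; the calibration is good to about 2 mm. A picture is of the moment at which its call begins. There is no depth.
- robot.finish_job(): hands the job in; it is judged then, once.
Trained networks look in a picture, given as the dict that the camera call returned (one of the last four; its "shot" number tells which), for a name from the list of things; names that differ only in an ending like _2 or _b are one class to them, and where a whole thing is asked for, a point or a joint stands for the part that bears it (a point fixed in the world has none). Each returns a list of dicts, best first, with "p" (0 to 1); they miss things now and then, are a little off and sometimes report something else, mostly with a low value. They report only what shows in the picture. A call takes as long as a camera call.
- cams.spot_in(name, picture): "position" ([x, y, z] in mm, in world coordinates, good to about 4 mm: the middle of the surface that is visible of it).
- cams.pinpoint(name, picture): "position" ([x, y, z] in mm, in world coordinates, good to about 4 mm: a listed point, or the origin of a listed thing).
The state is a dict: "clock": time; "joint_positions": joint angles; "qd": joint speeds; "effort": joint torques, N m; "position": TCP position; "eef_rot": TCP orientation; "wrist_force": force on the tool from outside, world axes, zero at the start; "moment": the same for the moment, N m; "opening": finger opening in mm; "grasp_force": force on a finger pad.
Only numpy, scipy, OpenCV 4.12 (cv2) and the standard library are available. Lean on these libraries where they do the work, as an engineer would, in place of code of your own. Each camera call takes 0.05 s, during which the arm holds its last target. There are 200 camera calls.

TASK

Open the isolating valve on the bench: take the T-handled square key out of its stand, push it fully home in the square socket at the bottom of the valve box's round well, and turn it clockwise (seen from above) until the valve comes to its stop. Nobody knows at what angle the square socket stands, so feel for it. Leave the key upright and fully home in the socket, let go of it, and leave the round-knobbed tool, the vial and the timer where they are.

Things in the scene. Friction and masses are not known exactly. Their poses are not given: they have to be found in the camera images.
- key: Loose steel key, about 120 g, upright in its stand. Shaft 14 mm square (sides along the key's x and y), its tip chamfered 1 mm; a T-bar on top. Origin: centre of the tip at the lower end; z runs up the shaft. The bar is 12 mm thick along x, 60 mm long along y, from 72 to 88 mm above the tip.
- key_bar (a point): Centre of the key's T-bar, 80 mm above the tip: where it is gripped, across its 12 mm thickness (the key's x axis).
- square_stand: Fixed plastic block, 56 mm square and 34 mm high (66 mm square at the foot), with a square hole 16.5 mm wide and 28 mm deep in which the key stands. Origin: centre of the underside. It holds nothing fast.
- valve_box: Fixed painted metal box, 150 mm (x) by 120 mm (y), 45 mm high; brass hose ends stand out 30 mm at its two y sides, low feet reach 97 mm from the centre at the x sides. Origin: centre of the underside, on the axis of the well. On its top a ring (the valve indicator), 58 mm across and 4 mm high, surrounds the mouth of the round well.
- well_mouth (a point): Centre of the well's mouth in the box's top face, 45 mm above the bench. The well is round, 34 mm wide and 20.5 mm deep down to the steel face of the turning piece with the socket.
- socket_face (a point): Centre of the socket's opening, 20.5 mm under the mouth. Square socket 15.5 mm wide, 18.5 mm deep, 1 mm chamfer. Its angle about the vertical differs each time, is not given, and is unrelated to box and ring (these axes are the box's). The 14 mm shaft enters when within about 6 degrees of it; a wrongly turned key stops with its tip within 4 mm of the socket's face; one nearly right may jam part way.
- well_floor (a point): Centre of the floor below the socket, 39 mm under the well's mouth; the key's tip rests on it when the key is fully home.
- lock (a joint): Angle of the valve (socket piece and indicator ring with raised pointer): 0 = shut (pointer at the single dash), grows clockwise seen from above, 2.2 rad = open (double dash). Hard stops at both ends: from 0 it cannot turn anticlockwise. Starts shut, stays where it is left; turning takes about 0.09 N m.
- round_stand: Fixed block like the key's stand (56 mm square, 34 mm high) but with a round hole; it holds the other tool. Origin: centre of the underside. Which of the two stands is nearer to the robot differs.
- round_tool: Loose steel tool that does not fit: round shaft 18 mm across with a round knob 34 mm across, 90 mm long in all, upright in the round stand. Origin: centre of its lower end. To be left alone.
- vial: Loose amber vial with a dark cap, 23 mm across, 45 mm high, standing on the bench behind the work. Origin: centre of its underside. To be left alone.
- timer: Loose flat white timer, 66 x 62 x 18 mm, on the bench behind the work. Origin: centre of its underside. To be left alone.

How it is judged:
By the outcome, as a careful person would: the job done as asked, in the order asked, and still so for the second after the job is handed in, with the robot touching nothing.
It also fails if it takes over 61 s, if anything falls off the work surface, if the arm or the gripper's body presses on something with over 40 N, if the wrist force passes 120 N, or if a joint passes its speed limit or range.

## Working session

There is one attempt and no reset: what is moved stays moved. The work goes in short steps, Python scripts to look and compute and a tool call to move; the robot and the scene stay as the last step left them, time stands still between calls to the robot, and variables do not carry over. Pictures are saved under pics/ and viewed, at most 10 in all, crops included, and the job is handed in when it is done.

Besides the shell and the picture viewer there is one more tool, called after "Call:" by a JSON object that holds its "method" and its "body", one argument or row to a line. arm_command: Moves the arm, as the interface text tells. Its arguments: {"type":"object","properties":{"offset":{"type":"array","items":{"type":"array","items":{"type":"number"}}},"spin":{"type":"array","items":{"type":"number"}},"hand":{"type":"number"},"newtons":{"type":"number"}},"required":["offset","spin"]}

```bash
mkdir -p pics; cat > h.py <<'E'
import numpy as np, cv2
from bench import robot, cams
def cap(n,f=None):
    p=cams.capture(n)
    if f: cv2.imwrite('pics/'+f,p['img'][:,:,::-1])
    return p
def show(names,p,fn='pinpoint'):
    for n in names:
        for r in getattr(cams,fn)(n,p)[:2]: print(p.get('name',''),fn,n,np.round(r['position'],1),round(r['p'],2))
def proj(p,X):
    return cv2.projectPoints(np.array(X,float).reshape(-1,1,3),p['rvec'],p['tvec'],p['camera_matrix'],None)[0].reshape(-1,2)
def unproj(p,uv,z):
    R=cv2.Rodrigues(np.array(p['rvec'],float))[0];t=np.array(p['tvec'],float).ravel()
    d=R.T@np.linalg.inv(p['camera_matrix'])@np.array([uv[0],uv[1],1.]);c=-R.T@t
    return c+d*(z-c[2])/d[2]
def st():
    s=robot.get_state()
    for k in ('clock','position','eef_rot','wrist_force','moment','opening','grasp_force','joint_positions'): print(k,np.round(s[k],3))
E
python3 - <<'E'
from h import *
st()
for n in ('top','side'):
    p=cap(n,n+'1.png'); print(n)
    show(['key','key_bar','square_stand','well_mouth','valve_box','round_tool'],p)
    c=-cv2.Rodrigues(np.array(p['rvec'],float))[0].T@np.array(p['tvec'],float).ravel(); print('cam',c)
E
```

```text
clock 0.0
position [180.391 649.831 230.317]
eef_rot [ 0.135  0.991 -0.001 -0.   ]
wrist_force [0.555 0.02  0.441]
moment [ 0.004 -0.005  0.017]
opening 85.472
grasp_force 0.0
joint_positions [-1.408  0.478  0.022  1.556 -0.012  1.109 -0.083]
top
 pinpoint key [483.3 333.6   7.1] 0.65
 pinpoint key_bar [486.8 337.7  87.5] 0.42
 pinpoint square_stand [ 4.819e+02  3.354e+02 -3.000e-01] 0.63
 pinpoint well_mouth [539.8  52.   43.4] 0.56
 pinpoint valve_box [536.2  51.6  -1.3] 0.92
 pinpoint valve_box [605.8 308.2  -3.4] 0.45
 pinpoint round_tool [ 5.36e+02  4.95e+01 -2.00e-01] 0.35
cam [506.14592849 206.95070232 939.16665711]
side
 pinpoint key [487.1 334.    6.3] 0.59
 pinpoint key_bar [483.7 334.2  84.4] 0.86
 pinpoint key_bar [533.7  55.6  -1.7] 0.5
 pinpoint square_stand [482.7 337.7   1.4] 0.83
 pinpoint well_mouth [536.7  53.   45.9] 0.83
 pinpoint well_mouth [ 7.866e+02  8.810e+01 -7.000e-01] 0.73
 pinpoint round_tool [605.6 311.    9.9] 0.76
 pinpoint round_tool [535.8  52.   44.2] 0.44
cam [408.23109779 900.50749964 513.39104027]
```

View pics/top1.png

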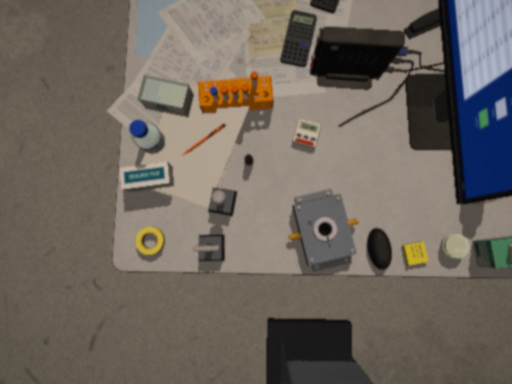

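View pics/side1.png

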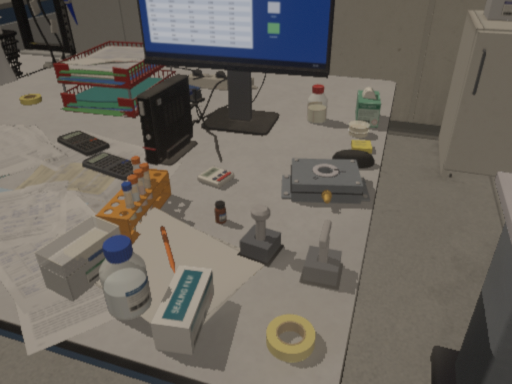

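The top view shows the key at about (210,247), its bar roughly along world y. The box is at (325,230) and the round tool at (220,200). Next I'll move above the key.

Call:
{"method": "arm_command", "body": {
  "offset": [
    [30.3,-31.4,0],
    [30.3,-31.4,0],
    [30.3,-31.4,0],
    [30.3,-31.4,0],
    [30.3,-31.4,0],
    [30.3,-31.4,0],
    [30.3,-31.4,0],
    [30.3,-31.4,0],
    [30.3,-31.4,0],
    [30.3,-31.4,0]
  ],
  "spin": [-1.3,-1.3,-1.3,-1.3,-1.3,-1.3,-1.3,-1.3,-1.3,-1.3]
}}

```text
clock: 1.7
position: [488.0, 330.4, 231.9]
eef_rot: [0.711, 0.703, 0.0, 0.002]
wrist_force: [0.5, -0.9, -0.2]
opening: 85.4
grasp_force: 0.0
```

```bash
python3 - <<'E'
from h import *
st()
p=cap('wrist','w1.png')
show(['key_bar','key','square_stand'],p)
p=cap('top'); show(['key_bar','key','square_stand'],p)
E
```

```text
clock 1.7
position [488.045 330.44  231.937]
eef_rot [0.711 0.703 0.    0.002]
wrist_force [ 0.461 -0.913 -0.224]
moment [ 0.016  0.013 -0.014]
opening 85.45
grasp_force 0.0
joint_positions [-1.03   0.351  0.419  1.79  -0.16   1.033 -0.564]
 pinpoint key_bar [482.9 335.5  89. ] 0.72
 pinpoint key_bar [ 7.134e+02  2.443e+02 -5.000e-01] 0.61
 pinpoint key [482.5 333.1  10.2] 0.91
 pinpoint square_stand [489.6 332.8   4.9] 0.7
 pinpoint key_bar [485.5 338.4  84.9] 0.59
 pinpoint key [486.1 331.5   3.9] 0.52
 pinpoint square_stand [ 4.837e+02  3.348e+02 -1.000e-01] 0.56
```

View pics/w1.png

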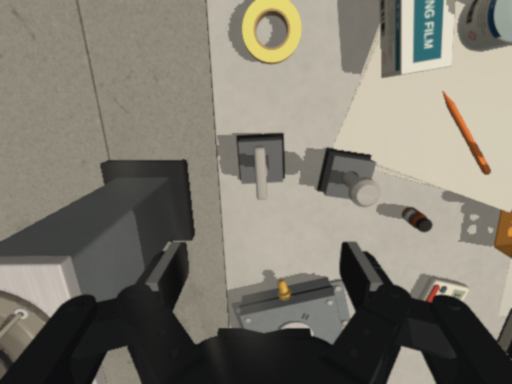

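The wrist picture shows the key bar running from about (260,149) to (262,198), in line with its stand at (261,158).

```bash
python3 - <<'E'
from h import *
p=cap('wrist')
g=cv2.cvtColor(p['img'],cv2.COLOR_RGB2GRAY)
m=np.zeros_like(g);m[140:205,245:280]=(g[140:205,245:280]>130)
n,l,s,c=cv2.connectedComponentsWithStats(m)
for i in range(1,n):
  if s[i][4]>50:
    pts=np.argwhere(l==i)[:,::-1].astype(np.float32);print(s[i],c[i],cv2.minAreaRect(pts))
    b=cv2.boxPoints(cv2.minAreaRect(pts)); print([np.round(unproj(p,q,94),1) for q in b])
for r in range(142,204,3): print(r,g[r,248:278])
for z in (34,): print([np.round(unproj(p,q,z),1) for q in [(237,134),(283,132),(285,183),(240,186)]])
E
```

```text
[245 155  35  50 870] [263.62873563 187.54252874] ((262.0, 179.5), (49.0, 34.0), 90.0)
[array([462.2, 363.9,  94. ]), array([498.4, 364. ,  94. ]), array([499.6, 307.8,  94. ]), array([461. , 307.7,  94. ])]
142 [22 23 22 21 21 21 21 21 21 21 19 21 21 22 21 23 21 22 23 24 25 27 25 24
 24 26 24 27 29 29]
145 [51 51 51 50 51 51 52 52 52 52 53 52 53 52 53 53 52 53 52 53 54 53 53 53
 53 54 54 55 54 54]
148 [ 96  96  96  97  96  97  98  97  98  97  97  99  99  99  99  99  99  99
 100 100 101 101 101 101 101 103 103 103 103 103]
151 [104 104 104 104 104 104 103 104 104 104 104 103 104 103 103 103 104 102
 102 102 103 103 103 104 104 103 104 104 103 103]
154 [104 104 104 104 104 104 104 104 103 104 103 101  95  93  97  98 100 102
 103 104 107 109 108 104 104 103 104 104 104 103]
157 [103 103 104 104 104 103 103 104 103 104 102  99 106 126 146 156 160 164
 166 167 168 165 146 118 105 104 103 104 103 103]
160 [ 68  68  74  88  95  96  95  95  94  95  94  94 103 126 149 160 165 169
 170 171 173 170 153 120 102 101 103 103 103 103]
163 [ 67  67  68  66  68  67  66  66  67  65  58  62  93 122 14
[... 1135 characters left out ...]
2 138 128 146 158 163
 166 168 170 172 168 165 175 180 180 180 180 179]
193 [179 180 180 180 181 180 180 180 180 180 180 179 170 137 125 143 156 161
 166 169 170 171 169 164 174 180 180 180 181 181]
196 [179 180 180 181 180 181 181 180 180 180 180 180 171 143 128 141 155 162
 165 168 170 172 170 167 175 180 180 180 180 181]
199 [179 180 180 181 181 181 181 181 180 180 180 179 172 143 125 138 153 161
 164 167 169 171 170 168 175 180 180 180 180 181]
202 [180 180 180 181 181 181 181 181 180 180 180 179 171 146 124 136 154 161
 164 166 170 171 170 167 168 176 178 178 179 179]
[array([448.3, 378.4,  34. ]), array([506.2, 381.1,  34. ]), array([510.7, 313.9,  34. ]), array([450.3, 309.5,  34. ])]
```

```bash
python3 - <<'E'
from h import *
p=cap('wrist'); st()
g=cv2.cvtColor(p['img'],cv2.COLOR_RGB2GRAY)
c=cv2.Canny(g,40,110)
for r in range(155,225,5): print(r,g[r,258:278])
for a in [(265.5,160),(268.,200),(267,157),(267,207)]: print(np.round(unproj(p,a,94),1))
print(proj(p,[[484,365,94],[484,305,94]]))
show(['key_bar'],p)
E
```

```text
clock 2.2
position [483.01  337.101 231.247]
eef_rot [ 0.707  0.708 -0.    -0.   ]
wrist_force [ 0.813 -0.984 -0.307]
moment [-0.031 -0.02   0.019]
opening 85.782
grasp_force 0.0
joint_positions [-1.036  0.351  0.411  1.79  -0.161  1.034 -0.563]
155 [102  99  99 111 127 132 136 139 141 142 143 139 121 107 104 103 103 104
 103 104]
160 [ 93  94 107 131 153 162 166 169 169 171 172 166 141 111  99 101 103 104
 103 103]
165 [ 59  64  94 125 148 160 165 168 170 171 172 169 149 103  79  95 103 103
 104 104]
170 [ 59  64  89 119 145 158 164 168 171 171 173 170 154 111  81  90 100 103
 103 102]
175 [ 98  89  95 115 139 155 162 167 169 171 173 172 167 149 116 102 101 103
 103 103]
180 [103 103 104 114 136 155 162 165 168 169 172 173 172 160 127 107 104 102
 102 103]
185 [104 101  99 108 131 152 161 164 168 169 172 173 165 134 110 103 102 103
 103 103]
190 [182 182 171 134 130 149 159 164 166 169 171 172 169 163 174 180 180 179
 179 180]
195 [180 179 170 138 128 145 157 162 165 168 170 172 168 164 173 179 180 180
 181 181]
200 [179 178 170 142 127 141 155 161 166 168 170 171 168 165 174 179 178 178
 180 180]
205 [178 178 178 173 156 148 149 149 154 158 159 161 167 174 178 179 180 179
 179 178]
210 [179 179 179 180 180 179 178 178 178 178 179 180 179 180 180 180 181 181
 182 182]
215 [180 180 179 179 178 178 178 179 179 180 181 180 181 180 179 179 178 179
 177 179]
220 [181 181 182 181 180 179 178 178 178 179 180 179 180 181 181 180 180 181
 181 181]
[484.2 358.2  94. ]
[487.2 312.3  94. ]
[485.8 361.5  94. ]
[486.2 303.8  94. ]
[[265.32018002 153.75028109]
 [265.1003481  206.01777305]]
 pinpoint key_bar [485.4 333.3  87. ] 0.7
```

Call:
{"method": "arm_command", "body": {
  "offset": [
    [0.2,-0.15,-4],
    [0.2,-0.15,-8],
    [0.2,-0.15,-12],
    [0.2,-0.15,-16.2],
    [0.2,-0.15,-16.4],
    [0.2,-0.15,-16.4],
    [0.2,-0.15,-16.4]
  ],
  "spin": [0.045,0.045,0.045,0.045,0.045,0.045,0.045]
}}

```text
clock: 2.95
position: [487.0, 335.8, 69.5]
eef_rot: [0.691, 0.723, 0.002, 0.0]
wrist_force: [0.7, 0.8, 0.6]
opening: 86.0
grasp_force: 0.0
```

Call:
{"method": "arm_command", "body": {
  "offset": [
    [0,0,0],
    [0,0,0],
    [0,0,0],
    [0,0,0],
    [0,0,0],
    [0,0,0],
    [0,0,0],
    [0,0,0]
  ],
  "spin": [0,0,0,0,0,0,0,0],
  "hand": 255,
  "newtons": 50
}}

```text
clock: 3.75
position: [485.7, 335.1, 67.6]
eef_rot: [0.691, 0.723, 0.0, -0.0]
wrist_force: [-1.7, -0.3, 5.5]
opening: 12.2
grasp_force: 49.6
```

Call:
{"method": "arm_command", "body": {
  "offset": [
    [0,0,3],
    [0,0,6.5],
    [0,0,9.5],
    [5.2,-28.3,9.5],
    [5.2,-28.3,9.5],
    [5.2,-28.3,9.5],
    [5.2,-28.3,9.5],
    [5.2,-28.3,9.5],
    [5.2,-28.3,9.5],
    [5.2,-28.3,9.5]
  ],
  "spin": [0,0,0,0,0,0,0,0,0,0]
}}

```text
clock: 4.75
position: [537.7, 44.5, 162.3]
eef_rot: [0.695, 0.719, -0.001, 0.001]
wrist_force: [-0.6, -0.5, -2.3]
opening: 12.4
grasp_force: 49.3
```

Call:
{"method": "arm_command", "body": {
  "offset": [
    [0,0,0],
    [0,0,0],
    [0,0,0],
    [0,0,0]
  ],
  "spin": [0,0,0,0]
}}

```text
clock: 5.15
position: [537.4, 53.3, 162.1]
eef_rot: [0.69, 0.724, -0.0, -0.0]
wrist_force: [-0.1, -0.4, -1.9]
opening: 12.4
grasp_force: 49.3
```

```bash
python3 - <<'E'
from h import *
st()
p=cap('wrist','w2.png')
show(['key_bar','key','well_mouth'],p)
p=cap('side','s2.png'); show(['key_bar','key','well_mouth'],p)
p=cap('top'); show(['well_mouth','valve_box'],p)
E
```

```text
clock 5.15
position [537.374  53.338 162.137]
eef_rot [ 0.69   0.724 -0.    -0.   ]
wrist_force [-0.124 -0.375 -1.948]
moment [ 0.017 -0.035 -0.033]
opening 12.404
grasp_force 49.297
joint_positions [-0.583  0.36   0.458  1.971 -0.208  0.856  0.034]
 pinpoint key_bar [535.8  51.2 179.1] 0.95
 pinpoint key [537.9  49.7 102.5] 0.88
 pinpoint well_mouth [536.   52.8  41.9] 0.81
 pinpoint key_bar [536.6  53.2 177. ] 0.72
 pinpoint key [537.   47.7 102.3] 0.69
 pinpoint key [482.8 337.6   3.1] 0.16
 pinpoint well_mouth [537.   51.1  47.2] 0.79
 pinpoint well_mouth [539.5  53.2  44. ] 0.62
 pinpoint valve_box [534.6  48.    0.7] 0.9
```

View pics/w2.png

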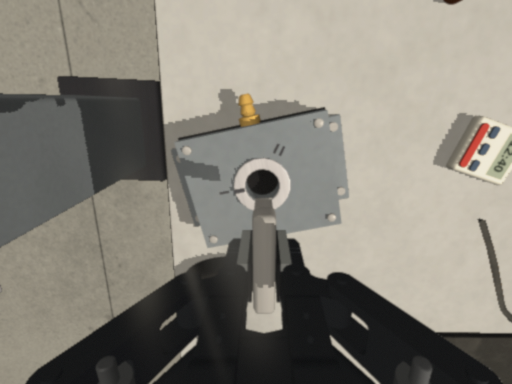

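The wrist picture shows the key held with its tip near (264,200), and the well with its ring centred near (263,185).

```bash
cat > ring.py <<'E'
from h import *
def ring(p,box):
    x0,y0,x1,y1=box; g=cv2.cvtColor(p['img'],cv2.COLOR_RGB2GRAY)
    m=(g[y0:y1,x0:x1]>170).astype(np.uint8)
    n,l,s,c=cv2.connectedComponentsWithStats(m); i=1+np.argmax(s[1:,4])
    q=np.argwhere(l==i)[:,::-1]; h=cv2.convexHull(q.astype(np.float32))
    return h.reshape(-1,2)+[x0,y0]
def fitring(p,h,R=29,z=49):
    from scipy.optimize import least_squares
    P=np.array([unproj(p,q,z)[:2] for q in h])
    f=least_squares(lambda a:np.hypot(P[:,0]-a[0],P[:,1]-a[1])-a[2],[*P.mean(0),R],loss='soft_l1')
    return f.x, np.abs(f.fun).max()
E
python3 - <<'E'
from ring import *
p=cap('wrist'); h=ring(p,(225,150,305,215)); h=h[h[:,1]<195]; print(fitring(p,h)); st()
print('tip proj',proj(p,[[537.4,53.3,101.1],[537.4,53.3,49]]))
im=cv2.resize(p['img'][140:300,180:350],None,fx=3.5,fy=3.5,interpolation=cv2.INTER_CUBIC)
cv2.imwrite('pics/w3.png',im[:,:,::-1])
p=cap('top'); uv=proj(p,[[538,52,49]])[0]; print('top',uv)
h=ring(p,(int(uv[0]-22),int(uv[1]-22),int(uv[0]+22),int(uv[1]+22))); print(len(h),fitring(p,h))
p=cap('side'); uv=proj(p,[[538,52,49]])[0]; print('side',uv)
h=ring(p,(int(uv[0]-25),int(uv[1]-15),int(uv[0]+25),int(uv[1]+15))); print(len(h),fitring(p,h))
E
```

```text
(array([535.64447924,  53.31825055,  27.91704133]), np.float64(1.0225465233841575))
clock 5.75
position [537.569  51.854 162.317]
eef_rot [0.691 0.723 0.    0.   ]
wrist_force [ 0.633 -0.194 -1.889]
moment [ 0.024  0.036 -0.009]
opening 12.146
grasp_force 49.296
joint_positions [-0.581  0.36   0.459  1.971 -0.208  0.856  0.035]
tip proj [[264.12705864 203.32829393]
 [264.07539364 184.1019198 ]]
top [325.52372621 227.67967303]Traceback (most recent call last):
  File "<stdin>", line 7, in <module>
  File "ring.py", line 5, in ring
    n,l,s,c=cv2.connectedComponentsWithStats(m); i=1+np.argmax(s[1:,4])
                                                     ~~~~~~~~~^^^^^^^^^
    return _wrapfunc(a, 'argmax', axis=axis, out=out, **kwds)
    return bound(*args, **kwds)
ValueError: attempt to get argmax of an empty sequence
```

View pics/w3.png

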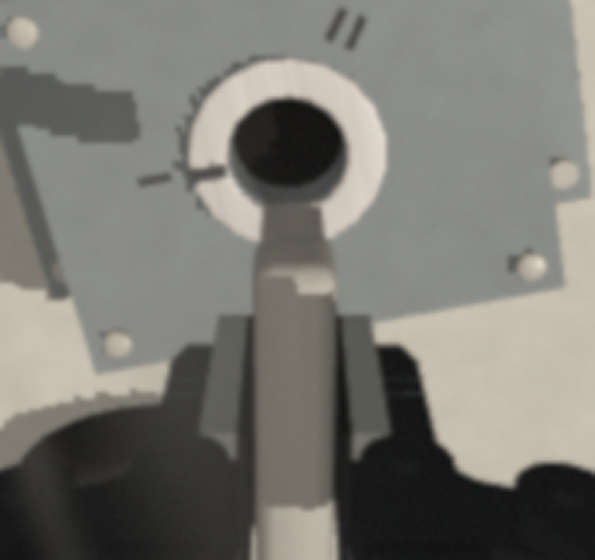

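The crop shows the tip's far edge at about row 198 and columns 255–272. The ring is centred near x 262, so the tip is a little off the well's axis. I'll quantify that.

```bash
python3 - <<'E'
from h import *
p=cap('wrist'); x,y,z=[float(v) for v in robot.get_state()['position']]; print(x,y,z)
g=cv2.cvtColor(p['img'],cv2.COLOR_RGB2GRAY)
print('far edge expected',proj(p,[[x,y+6,z-61],[x,y+7,z-60]]))
for dy in (0,-1,-2,-3,-4): print(dy,proj(p,[[x-6,y+dy+6,z-61],[x+6,y+dy+6,z-61]]).round(1).tolist())
print('col263',list(zip(range(186,206),g[186:206,263])))
for r in (200,203,207): print(r,g[r,248:282])
t=cap('top'); uv=proj(t,[[538,52,49]])[0].astype(int); G=cv2.cvtColor(t['img'],cv2.COLOR_RGB2GRAY)
E
```

```text
537.569159320747 51.864400219648424 162.3078423450166
far edge expected [[264.58962209 198.24868674]
 [264.64958641 197.53547507]]
0 [[257.3, 197.9], [271.9, 198.6]]
-1 [[257.2, 199.1], [271.8, 199.7]]
-2 [[257.2, 200.2], [271.8, 200.8]]
-3 [[257.1, 201.4], [271.7, 202.0]]
-4 [[257.1, 202.5], [271.6, 203.1]]
col263 [(186, np.uint8(24)), (187, np.uint8(23)), (188, np.uint8(25)), (189, np.uint8(22)), (190, np.uint8(25)), (191, np.uint8(24)), (192, np.uint8(33)), (193, np.uint8(51)), (194, np.uint8(67)), (195, np.uint8(71)), (196, np.uint8(72)), (197, np.uint8(80)), (198, np.uint8(93)), (199, np.uint8(95)), (200, np.uint8(93)), (201, np.uint8(94)), (202, np.uint8(93)), (203, np.uint8(93)), (204, np.uint8(93)), (205, np.uint8(94))]
200 [201 201 201 201 202 197 169 125  97  94  92  92  93  92  94  93  94  94
  94  93  93  93  97 126 179 199 200 202 203 203 202 204 205 207]
203 [200 200 200 199 199 192 161 118  96  91  92  91  92  93  94  93  94  93
  93  93  93  91  92 111 159 193 200 202 203 204 201 197 189 174]
207 [157 170 181 189 191 183 143 108  95  94  92  92  91  90  90  90  90  91
  90  90  90  89  90  97 128 171 185 173 155 145 140 141 139 139]
```

Call:
{"method": "arm_command", "body": {
  "offset": [
    [-0.1,0.1,0],
    [-0.1,0.1,-2],
    [-0.1,0.1,-4],
    [-0.1,0.1,-6],
    [-0.1,0.1,-7],
    [-0.1,0.1,-7],
    [-0.1,0.1,-7]
  ],
  "spin": [0,0,0,0,0,0,0]
}}

```text
clock: 6.6
position: [537.0, 52.9, 92.8]
eef_rot: [0.691, 0.723, 0.0, 0.0]
wrist_force: [-0.0, 0.1, -1.4]
opening: 12.1
grasp_force: 49.3
```

Call:
{"method": "arm_command", "body": {
  "offset": [
    [0,0,-0.2],
    [0,0,-0.4],
    [0,0,-0.6],
    [0,0,-0.8],
    [0,0,-0.8]
  ],
  "spin": [0,0,0,0,0]
}}

```text
clock: 7.1
position: [537.4, 53.1, 85.4]
eef_rot: [0.691, 0.723, 0.001, 0.0]
wrist_force: [-0.8, -0.6, 8.9]
opening: 12.3
grasp_force: 50.5
```

Call:
{"method": "arm_command", "body": {
  "offset": [
    [0,0,-0.1],
    [0,0,-0.1],
    [0,0,-0.1],
    [0,0,-0.1],
    [0,0,-0.1],
    [0,0,-0.1]
  ],
  "spin": [0.07,0.14,0.21,0.28,0.35,0.35]
}}

```text
clock: 7.7
position: [539.1, 52.9, 85.6]
eef_rot: [0.554, 0.832, 0.002, 0.002]
wrist_force: [-1.4, -1.0, 14.3]
opening: 12.2
grasp_force: 51.1
```

```bash
python3 -c "
from h import *
st()"
```

```text
clock 7.7
position [539.115  52.946  85.596]
eef_rot [0.554 0.832 0.002 0.002]
wrist_force [-1.428 -1.036 14.259]
moment [-0.152  0.196 -0.017]
opening 12.249
grasp_force 51.084
joint_positions [-0.46   0.463  0.312  2.017 -0.218  0.687  0.386]
```

Call:
{"method": "arm_command", "body": {
  "offset": [
    [0,0,0],
    [0,0,0],
    [0,0,0],
    [0,0,0],
    [0,0,0],
    [0,0,0]
  ],
  "spin": [0.06,0.12,0.18,0.24,0.3,0.3]
}}

```text
clock: 8.3
position: [539.3, 53.0, 85.7]
eef_rot: [0.424, 0.906, 0.002, 0.002]
wrist_force: [-0.2, 0.3, 13.1]
opening: 12.4
grasp_force: 51.0
```

```bash
python3 -c "
from h import *
st()"
```

```text
clock 8.3
position [539.343  52.968  85.669]
eef_rot [0.424 0.906 0.002 0.002]
wrist_force [-0.179  0.338 13.147]
moment [-0.173  0.084  0.003]
opening 12.41
grasp_force 51.032
joint_positions [-0.399  0.455  0.233  2.013 -0.162  0.685  0.633]
```

Call:
{"method": "arm_command", "body": {
  "offset": [
    [0,0,0],
    [0,0,0],
    [0,0,0]
  ],
  "spin": [0,0,0]
}}

```text
clock: 8.6
position: [539.3, 53.0, 85.7]
eef_rot: [0.424, 0.906, 0.002, 0.002]
wrist_force: [-0.7, -0.6, 14.5]
opening: 12.5
grasp_force: 51.1
```

```bash
python3 - <<'E'
from ring import *
st()
p=cap('wrist','w4.png')
show(['key','well_mouth','key_bar'],p)
E
```

```text
clock 8.6
position [539.337  53.01   85.66 ]
eef_rot [0.424 0.906 0.002 0.002]
wrist_force [-0.708 -0.594 14.55 ]
moment [-0.154  0.086 -0.036]
opening 12.52
grasp_force 51.051
joint_positions [-0.399  0.455  0.234  2.013 -0.162  0.685  0.632]
 pinpoint key [536.4  50.   25.4] 0.78
 pinpoint well_mouth [535.6  57.   45.5] 0.74
 pinpoint key_bar [539.4  50.6 101.9] 0.73
```

View pics/w4.png

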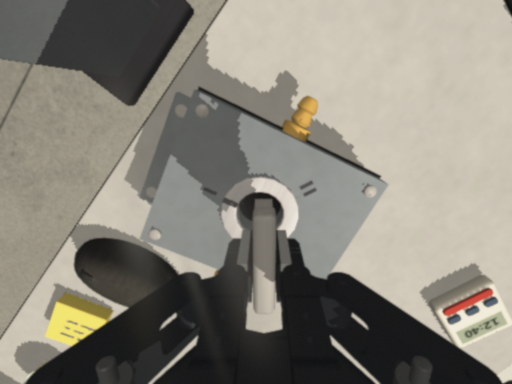

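```bash
python3 - <<'E'
from ring import *
p=cap('wrist'); h=ring(p,(205,170,320,250)); h=h[h[:,1]<212]; print(h.astype(int).tolist()); print(fitring(p,h))
g=cv2.cvtColor(p['img'],cv2.COLOR_RGB2GRAY)
for r in (198,202,206,210,214,218): print(r,g[r,238:290])
x,y,z=[float(v) for v in robot.get_state()['position']]
print(proj(p,[[x,y,49],[x,y,z-20]]))
E
```

```text
[[251, 185], [251, 184], [253, 179], [255, 178], [265, 178], [270, 179], [274, 180], [276, 181], [285, 186], [293, 195], [295, 199], [297, 204], [298, 208]]
(array([535.73164852,  58.43861526,  23.5412187 ]), np.float64(2.082566316876445))
198 [132 132 129 121 102  75  51  39  35  35  33  32  31  32  32  32  37  49
  52  52  54  54  55  55  54  53  52  53  54  54  54  53  53  48  34  26
  35  70 126 174 201 209 210 209 210 210 214 215 216 216 217 218]
202 [113  88  60  50  47  44  40  38  37  36  35  34  32  33  32  36  57  87
  97  98  98  99  98 100 101 101 101 101 101 100  99  98  98  89  60  33
  25  23  22  23  37  82 141 185 206 212 213 214 215 217 217 218]
206 [ 84  61  48  44  42  41  41  41  39  39  37  36  35  35  33  42  68  90
  96  98  99  98  98  98  98  99  98  99  99  99  97  98  97  93  72  45
  26  24  23  24  22  24  44  97 157 194 208 212 214 215 217 218]
210 [ 89  73  61  50  46  44  44  43  41  40  38  37  36  36  42  62  83  91
  94  97  98  99  99  99  99  99  99  99  99 100  99  99  98  97  95  92
  78  52  30  26  28  39  52  58  73 127 182 207 213 215 217 219]
214 [ 91  83  76  71  64  54  48  43  42  42  41  39  39  40  54  79  91  97
 100 102 105 105 104 103 104 104 103 103 103 104 104 104 105 103  98  95
  88  71  51  52  60  62  61  61  79 128 182 207 213 217 219 220]
218 [102  87  78  77  77  77  76  74  68  59  50  44  41  46  68  93 109 115
 118 120 122 122 121 122 122 123 124 125 126 124 124 123 123 120 119 114
 107  91  75  67  64  62  65  80 110 156 193 211 216 217 217 218]
[[263.98645081 217.80799141]
 [264.11661931 228.2445652 ]]
```

Call:
{"method": "arm_command", "body": {
  "offset": [
    [-0.28,0.03,0.1],
    [-0.28,0.03,0.0],
    [-0.28,0.03,-0.02],
    [-0.28,0.03,-0.02],
    [-0.28,0.03,-0.02],
    [-0.28,0.03,-0.02],
    [-0.28,0.03,-0.02]
  ],
  "spin": [0,0,0.06,0.12,0.18,0.24,0.24]
}}

```text
clock: 9.55
position: [534.2, 53.5, 82.9]
eef_rot: [0.312, 0.95, 0.0, 0.0]
wrist_force: [2.1, 0.7, -1.6]
opening: 11.9
grasp_force: 49.2
```

```bash
python3 -c "
from h import *
st()"
```

```text
clock 9.55
position [534.242  53.475  82.925]
eef_rot [0.312 0.95  0.    0.   ]
wrist_force [ 2.067  0.738 -1.628]
moment [ 0.251 -0.596 -0.042]
opening 11.88
grasp_force 49.244
joint_positions [-0.352  0.451  0.17   2.019 -0.118  0.68   0.829]
```

Call:
{"method": "arm_command", "body": {
  "offset": [
    [0.05,0,-0.2],
    [0.1,0,-0.4],
    [0.1,0,-0.5],
    [0.1,0,-0.5]
  ],
  "spin": [0,0,0,0]
}}

```text
clock: 9.95
position: [535.1, 53.3, 78.3]
eef_rot: [0.313, 0.95, 0.0, 0.0]
wrist_force: [0.4, 0.7, 3.9]
opening: 12.1
grasp_force: 49.9
```

```bash
python3 -c "
from h import *
st()"
```

```text
clock 9.95
position [535.135  53.348  78.298]
eef_rot [0.313 0.95  0.    0.   ]
wrist_force [0.431 0.701 3.909]
moment [ 0.249 -0.23  -0.131]
opening 12.146
grasp_force 49.935
joint_positions [-0.351  0.459  0.17   2.019 -0.121  0.672  0.831]
```

Call:
{"method": "arm_command", "body": {
  "offset": [
    [0.05,0,-0.3],
    [0.05,0,-0.6],
    [0.05,0,-0.9],
    [0.05,0,-1.15],
    [0.05,0,-1.25],
    [0.05,0,-1.25]
  ],
  "spin": [-0.03,-0.03,-0.03,-0.03,-0.03,-0.03]
}}

```text
clock: 10.55
position: [536.3, 53.2, 67.5]
eef_rot: [0.327, 0.945, 0.001, 0.001]
wrist_force: [-4.5, 0.1, 23.4]
opening: 12.2
grasp_force: 52.1
```

```bash
python3 -c "
from h import *
st()"
```

```text
clock 10.55
position [536.344  53.23   67.482]
eef_rot [0.327 0.945 0.001 0.001]
wrist_force [-4.527  0.074 23.374]
moment [-0.     0.945 -0.07 ]
opening 12.166
grasp_force 52.132
joint_positions [-0.351  0.478  0.172  2.023 -0.132  0.649  0.812]
```

Call:
{"method": "arm_command", "body": {
  "offset": [
    [-0.05,0,0.12],
    [-0.05,0,0.12],
    [-0.05,0,0.12],
    [-0.05,0,0.12],
    [-0.05,0,0.12],
    [-0.05,0,0.12],
    [-0.05,0,0.12],
    [-0.05,0,0.12]
  ],
  "spin": [0,-0.1,-0.2,-0.3,-0.4,-0.5,-0.6,-0.6]
}}

```text
clock: 11.35
position: [535.7, 53.3, 67.6]
eef_rot: [0.592, 0.806, 0.001, 0.001]
wrist_force: [-0.5, 1.0, 11.2]
opening: 12.5
grasp_force: 50.8
```

```bash
python3 -c "
from h import *
st()"
```

```text
clock 11.35
position [535.716  53.264  67.6  ]
eef_rot [0.592 0.806 0.001 0.001]
wrist_force [-0.472  1.021 11.194]
moment [0.075 0.046 0.075]
opening 12.497
grasp_force 50.818
joint_positions [-0.477  0.493  0.332  2.033 -0.256  0.654  0.325]
```

Call:
{"method": "arm_command", "body": {
  "offset": [
    [0,0,0],
    [0,0,0],
    [0,0,0],
    [0,0,0],
    [0,0,0],
    [0,0,0],
    [0,0,0],
    [0,0,0],
    [0,0,0],
    [0,0,0]
  ],
  "spin": [-0.12,-0.24,-0.36,-0.48,-0.6,-0.72,-0.84,-0.96,-1.08,-1.2]
}}

```text
clock: 12.35
position: [535.8, 53.0, 67.6]
eef_rot: [0.944, 0.329, 0.001, 0.0]
wrist_force: [-0.9, 0.7, 9.6]
opening: 12.2
grasp_force: 50.7
```

```bash
python3 -c "
from h import *
st()"
```

```text
clock 12.35
position [535.831  52.975  67.615]
eef_rot [0.944 0.329 0.001 0.   ]
wrist_force [-0.869  0.669  9.605]
moment [-0.022 -0.049  0.138]
opening 12.239
grasp_force 50.693
joint_positions [-0.715  0.562  0.653  2.047 -0.526  0.699 -0.622]
```

Call:
{"method": "arm_command", "body": {
  "offset": [
    [0,0,0],
    [0,0,0],
    [0,0,0],
    [0,0,0],
    [0,0,0],
    [0,0,0]
  ],
  "spin": [-0.1,-0.2,-0.3,-0.4,-0.45,-0.45]
}}

```text
clock: 12.95
position: [535.8, 52.8, 67.6]
eef_rot: [0.994, 0.112, 0.001, 0.0]
wrist_force: [0.2, -0.1, 11.9]
opening: 12.2
grasp_force: 50.9
```

```bash
python3 -c "
from h import *
st()"
```

```text
clock 12.95
position [535.845  52.808  67.61 ]
eef_rot [0.994 0.112 0.001 0.   ]
wrist_force [ 0.177 -0.106 11.866]
moment [ 0.043 -0.026  0.074]
opening 12.228
grasp_force 50.893
joint_positions [-0.795  0.605  0.771  2.052 -0.633  0.733 -0.969]
```

Call:
{"method": "arm_command", "body": {
  "offset": [
    [0,0,0],
    [0,0,0],
    [0,0,0],
    [0,0,0]
  ],
  "spin": [-0.06,-0.12,-0.16,-0.16]
}}

```text
clock: 13.35
position: [535.8, 52.8, 67.6]
eef_rot: [0.999, 0.032, 0.001, 0.0]
wrist_force: [-0.7, -0.4, 12.0]
opening: 12.3
grasp_force: 50.9
```

```bash
python3 -c "
from h import *
st()"
```

```text
clock 13.35
position [535.821  52.801  67.593]
eef_rot [0.999 0.032 0.001 0.   ]
wrist_force [-0.656 -0.372 11.962]
moment [-0.058 -0.021  0.101]
opening 12.338
grasp_force 50.878
joint_positions [-0.822  0.622  0.812  2.053 -0.671  0.747 -1.093]
```

Call:
{"method": "arm_command", "body": {
  "offset": [
    [0,0,0],
    [0,0,0],
    [0,0,0],
    [0,0,0]
  ],
  "spin": [-0.04,-0.08,-0.1,-0.1]
}}

```text
clock: 13.75
position: [535.8, 52.8, 67.6]
eef_rot: [1.0, -0.017, 0.001, 0.0]
wrist_force: [0.2, -0.2, 12.7]
opening: 11.9
grasp_force: 50.9
```

```bash
python3 - <<'E'
from h import *
st()
p=cap('wrist')
cv2.imwrite('pics/w5.png',cv2.resize(p['img'][130:290,170:350],None,fx=3.5,fy=3.5,interpolation=cv2.INTER_CUBIC)[:,:,::-1])
E
```

```text
clock 13.75
position [535.794  52.752  67.614]
eef_rot [ 1.    -0.017  0.001  0.   ]
wrist_force [ 0.23  -0.221 12.655]
moment [ 0.039 -0.018  0.174]
opening 11.923
grasp_force 50.854
joint_positions [-0.838  0.634  0.838  2.054 -0.695  0.757 -1.17 ]
```

View pics/w5.png

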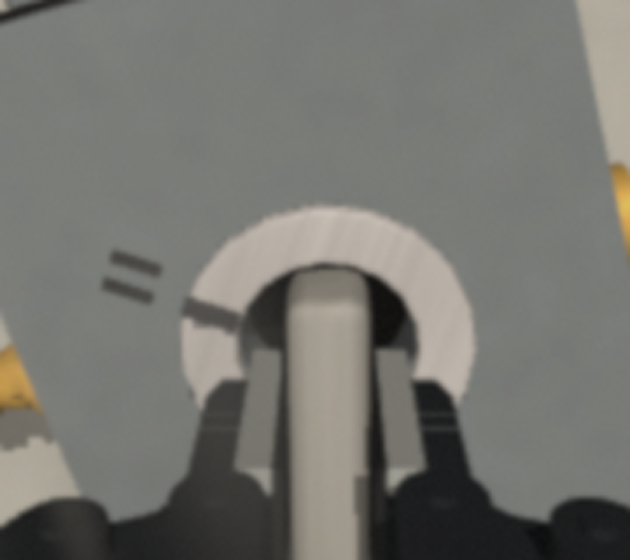

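The pointer at (212,314) is almost at the double dash at (132,277), and the torque is rising. I'll keep turning until I feel the stop clearly.

Call:
{"method": "arm_command", "body": {
  "offset": [
    [0,0,0],
    [0,0,0],
    [0,0,0],
    [0,0,0]
  ],
  "spin": [-0.04,-0.08,-0.1,-0.1]
}}

```text
clock: 14.2
position: [535.8, 52.8, 67.6]
eef_rot: [0.998, -0.066, 0.001, 0.0]
wrist_force: [-0.6, -0.4, 12.5]
opening: 12.0
grasp_force: 50.7
```

```bash
python3 -c "
from h import *
st()"
```

```text
clock 14.2
position [535.772  52.816  67.597]
eef_rot [ 0.998 -0.066  0.001  0.   ]
wrist_force [-0.597 -0.363 12.485]
moment [-0.039  0.019  0.606]
opening 11.958
grasp_force 50.715
joint_positions [-0.854  0.646  0.863  2.055 -0.718  0.768 -1.248]
```

Call:
{"method": "arm_command", "body": {
  "offset": [
    [0,0,0.1],
    [0,0,0.1],
    [0,0,0.1]
  ],
  "spin": [0.05,0.07,0.07]
}}

```text
clock: 14.5
position: [535.2, 52.9, 67.7]
eef_rot: [0.999, -0.032, 0.0, 0.0]
wrist_force: [3.8, -0.5, -0.1]
opening: 12.1
grasp_force: 49.6
```

```bash
python3 -c "
from h import *
st()"
```

```text
clock 14.5
position [535.176  52.869  67.737]
eef_rot [ 0.999 -0.032  0.     0.   ]
wrist_force [ 3.818 -0.497 -0.053]
moment [-0.212 -0.808  0.123]
opening 12.056
grasp_force 49.589
joint_positions [-0.844  0.637  0.845  2.055 -0.7    0.761 -1.195]
```

Call:
{"method": "arm_command", "body": {
  "offset": [
    [0,0,0],
    [0,0,0],
    [0,0,0],
    [0,0,0],
    [0,0,0],
    [0,0,0]
  ],
  "spin": [0,0,0,0,0,0],
  "hand": 0
}}

```text
clock: 15.1
position: [534.6, 53.3, 67.8]
eef_rot: [0.999, -0.032, -0.0, -0.0]
wrist_force: [0.2, -0.1, -0.3]
opening: 85.3
grasp_force: 0.0
```

Call:
{"method": "arm_command", "body": {
  "offset": [
    [0,0,1],
    [0,0,3],
    [0,0,6],
    [0,0,10],
    [0,0,14],
    [0,0,17],
    [0,0,17],
    [0,0,17]
  ],
  "spin": [0,0,0,0,0,0,0,0]
}}

```text
clock: 15.9
position: [534.9, 53.4, 238.4]
eef_rot: [0.999, -0.032, 0.001, -0.001]
wrist_force: [-0.6, 0.3, -0.8]
opening: 85.4
grasp_force: 0.0
```

```bash
python3 - <<'E'
from h import *
st()
p=cap('wrist'); show(['key','key_bar','well_mouth'],p)
a=cv2.resize(p['img'][60:260,130:390],(780,600),interpolation=cv2.INTER_CUBIC)
cv2.imwrite('pics/w6.png',a[:,:,::-1])
s=cap('side'); show(['key','key_bar','well_mouth'],s); uv=proj(s,[[536,53,60]])[0].astype(int)
cv2.imwrite('pics/s6.png',cv2.resize(s['img'][uv[1]-60:uv[1]+60,uv[0]-70:uv[0]+70],None,fx=4,fy=4,interpolation=cv2.INTER_CUBIC)[:,:,::-1])
E
```

```text
clock 15.9
position [534.852  53.441 238.448]
eef_rot [ 0.999 -0.032  0.001 -0.001]
wrist_force [-0.606  0.314 -0.84 ]
moment [-0.067  0.058  0.008]
opening 85.386
grasp_force 0.0
joint_positions [-1.069  0.417  1.119  1.925 -0.431  1.066 -1.402]
 pinpoint key [537.8  52.    9.9] 0.6
 pinpoint key_bar [534.   51.4  87.4] 0.62
 pinpoint well_mouth [534.6  51.4  45. ] 0.65
 pinpoint key_bar [536.3  50.9  83.7] 0.67
 pinpoint well_mouth [538.7  51.7  44.4] 0.64
 pinpoint well_mouth [531.8  50.2  21.4] 0.35
```

View pics/w6.png

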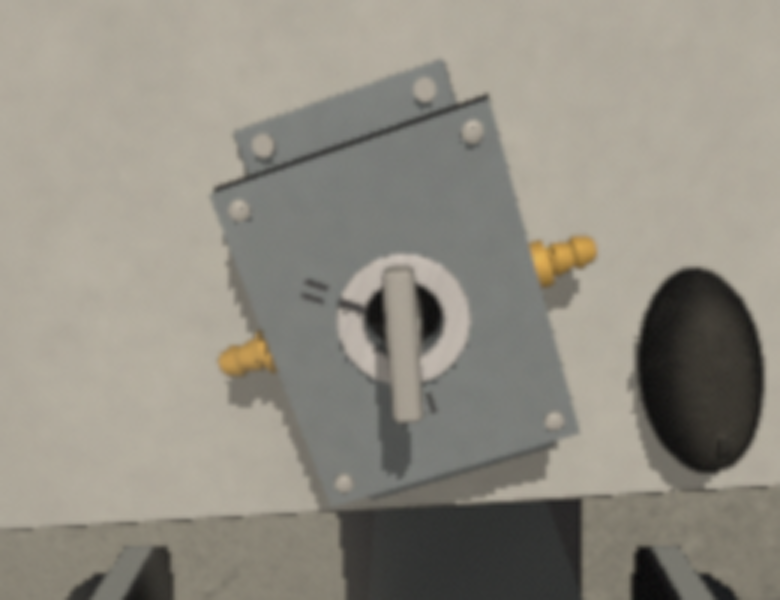

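View pics/s6.png

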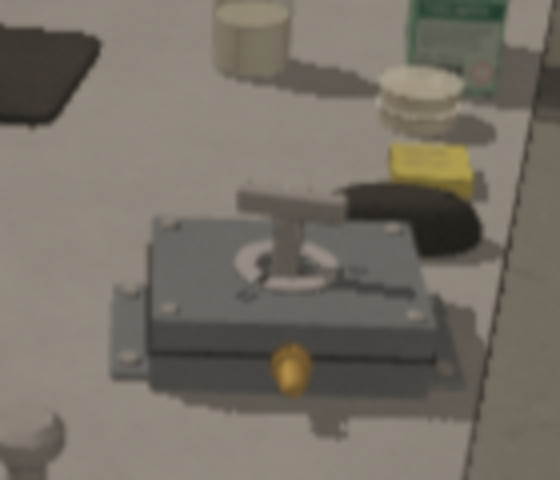

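The key stands upright in the well after release. The pointer at (355,308) lies about on the double dash at (314,291). I'll check the pointer angle numerically.

```bash
python3 - <<'E'
from ring import *
p=cap('wrist'); g=cv2.cvtColor(p['img'],cv2.COLOR_RGB2GRAY)
h=ring(p,(235,140,295,195)); f=fitring(p,h); c=f[0][:2]; print(f)
def polar(z,r0,r1,cc):
    out=[]
    for d in range(0,360,1):
        a=np.radians(d); P=[[cc[0]+r*np.cos(a),cc[1]+r*np.sin(a),z] for r in np.linspace(r0,r1,6)]
        uv=proj(p,P).astype(np.float32); out.append(cv2.remap(g,uv[:,:1],uv[:,1:],cv2.INTER_LINEAR).mean())
    return np.array(out)
a=polar(50,20,27,c); b=polar(45,34,42,c)
for n,v,t in(('ring',a,150),('dash',b,0)):
    m=np.median(v); i=np.where(v<m-18)[0]; print(n,m,[(int(k),int(v[k])) for k in i])
E
```

```text
(array([535.88362418,  52.43697509,  27.05884039]), np.float64(1.3085354862962149))
ring 176.66666666666666 [(13, 158), (14, 158), (15, 158), (64, 154), (65, 142), (66, 129), (67, 114), (68, 101), (69, 89), (70, 81), (71, 76), (72, 76), (73, 80), (74, 87), (75, 97), (76, 109), (77, 122), (78, 136), (79, 149), (141, 156), (142, 151), (143, 147), (144, 141), (145, 137), (146, 131), (147, 127), (148, 124), (149, 121), (150, 119), (151, 118), (152, 117), (153, 117), (154, 117), (155, 117), (156, 118), (157, 119), (158, 120), (159, 120), (160, 121), (161, 123), (162, 125), (163, 129), (164, 134), (165, 138), (166, 143), (167, 148), (168, 151), (169, 153), (170, 155), (171, 156), (172, 157), (173, 158), (174, 158), (182, 158), (183, 157), (184, 156), (185, 155), (186, 152), (187, 149), (188, 146), (189, 143), (190, 140), (191, 139), (192, 139), (193, 143), (194, 148), (195, 153)]
dash 123.33333333333333 [(64, 100), (65, 92), (66, 91), (67, 97), (73, 98), (74, 93), (75, 94), (76, 100), (158, 100), (159, 92), (160, 86), (161, 81), (162, 79), (163, 78), (164, 79), (165, 81), (166, 86), (167, 95), (192, 100), (193, 95), (194, 96), (195, 102)]
```

```bash
python3 -c "
from h import *
print(robot.finish_job())"
```

```text
the job is handed in; nothing more can be done
None
```

I handed the job in: the key is fully home and upright in the socket with the gripper clear, and the valve is turned clockwise to a clear stop (0.6 N m), its pointer within about 2° of the double dash; I never touched the round tool, vial or timer.

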